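# Load an injector carrier under the spring-closed bay cover

### The job

Press the long pedal beside the track down with one fingertip so that the spring-closed cover swings up, and keep it pressed while the other fingertip pushes the injector carrier by its upright end plate along the track, under the cover, until it is fully home against the end stop. Then let the pedal come up so that the cover shuts over the injector, and draw the hand clear. Do not lift the carrier, and leave the other things on the bench where they are.

Things in the scene. Friction and masses are not known exactly. Their poses are not given: they have to be found in the camera images.
- fixture: fixed aluminium loading fixture. Origin on the table under the middle of the bay's mouth; x = into the bay (push direction), y = towards the pedal side, z up. Base 8 mm thick, x -155..75, y -36..60 mm. Straight track 53.6 mm wide along y=0 between rails (tops z=18 mm) up to an end stop with its face at x=62 mm. Bay: x 0..62 mm, roofed by the cover
- cover_hinge (a joint): hinged steel bay cover, rad: 0 = shut by its spring, 0.6 = fully open. Hinge axis parallel to the fixture's x at y=50, z=40 mm; roof (top z=53 mm shut) and apron on its -y side, pedal on its +y side: pressing the pedal down swings the cover up. From about 0.40 rad the carrier passes freely under the apron. Let go, it shuts by itself
- apron (a point): middle of the lower edge of the cover's front apron (3 mm steel across the mouth, at fixture x=0), 24 mm above the table when shut: it then blocks the carrier's saddles but clears its low tail. Rises as the cover opens
- cover: rocking piece of cover and pedal. The pedal is a long flat 4 mm steel plate with thin rubber strips. Frame on the hinge axis (fixture x=0, y=50, z=40 mm), tilting with it. Pedal in this frame: x -180..-30, y 4..48 mm, top z=2 mm: level when shut, its top 42 mm above the table, nothing close beneath. A fingertip can slide along its length while pressing
- pedal_mid (a point): point on the pedal's top face at mid-length, 28 mm out from the hinge line. About 5 N down at this distance from the hinge holds the cover at 0.5 rad; the pedal there is then 27 mm above the table
- carrier: loose aluminium carrier, about 0.3 kg, in the track before the bay. Origin at the centre of its underside (8 mm above the table), x = nose direction. Base 110 x 50 x 8 mm, nose at x=55 mm. Two grey saddles 36 mm wide over x 3..55 mm, 28 mm high, hold an injector (top 31 mm). Fully home: nose on the end stop, origin at fixture x=7 mm; the apron drops behind the saddles, the tail stays outside
- push_face (a point): centre of the rear face of the carrier's upright end plate (46 mm wide, 8 mm thick), at carrier x=-55 mm, 29 mm above the carrier's underside; the plate's top is 59 mm above the table
- injector_a: spare injector, 62 mm long, 18 mm thick, lying beside the fixture on the side away from the pedal (bystander; origin at its underside)
- injector_b: another spare injector like injector_a (bystander; origin at its underside)
- socket: deep steel socket, 24 mm dia, 50 mm tall, upright beyond the pedal side of the bay (bystander; origin at its underside)
- wrench: steel wrench, 160 mm, lying on the table to the left (bystander; origin at its underside)
- screwdriver: screwdriver lying on the table to the right (bystander; origin at its underside)
- beaker: glass cup, 60 mm dia, 80 mm tall, to the left (bystander; origin at its underside)
- jar: white jar, 56 mm dia, 70 mm tall, to the right (bystander; origin at its underside)
Not all that is in view belongs to the job. What is shaped like the carrier but pink or purple is not meant.

How it is judged:
On the way, in this order (a step that is already met when the one before it is completed fails the run):
1. the fingers hold the pedal down and the cover open while the carrier is still outside (value of joint cover_hinge above 0.33 rad and contact force between the fingers and cover above 0.5 N and x of carrier in the frame of fixture below -0.055 m), for 0.1 s.
2. the carrier is part-way under the cover, pushed by the fingers while they also hold the pedal down (value of joint cover_hinge above 0.28 rad and contact force between the fingers and cover above 0.5 N and contact force between the fingers and carrier above 0.1 N and x of carrier in the frame of fixture between -0.045 and 0 m), for 0.04 s.
3. the carrier is home with the pedal still held down (value of joint cover_hinge above 0.28 rad and contact force between the fingers and cover above 0.5 N and x of carrier in the frame of fixture between 0.002 and 0.011 m), for 0.05 s.
At the end, for the whole second after the job is handed in: the carrier lies flat in the track within 5 mm of the end stop, at rest, and the cover has shut (joint below 0.05 rad) (x of carrier in the frame of fixture between 0.002 and 0.011 m and z of carrier in the frame of fixture between 0.004 and 0.012 m and angle between the x axis of carrier and the x axis of fixture, either way round below 0.08 rad and value of joint cover_hinge below 0.05 rad and linear speed of carrier below 0.01 m/s and velocity of joint cover_hinge below 0.05 rad/s); the robot touches nothing.
It fails at once if the carrier is lifted or carried (more than 12 mm up) or tipped (z of carrier in the frame of fixture above 0.02 m or angle between carrier's own z axis and vertical above 0.2 rad).
It fails at once if a bystander (injectors, socket, wrench, screwdriver, beaker or jar) is pushed away by more than 20 mm (distance of any of injector_a, injector_b, socket, wrench, screwdriver, beaker, jar from where it was at the start of the episode above 0.02 m).
It also fails if it takes over 38 s, if anything falls off the work surface, if the arm or the gripper's body presses on something with over 40 N, if the wrist force passes 120 N, or if a joint passes its speed limit or range.

### The arm

A 6-joint arm with a two-finger parallel gripper is mounted at the origin on the work surface. World frame = base frame: x ahead of the robot, y to its left, z up, the work surface at z = 0. Lengths are in m, angles in rad, forces in N, time in s.
With the tool pointing down it reaches from about 0.3 to 0.75 m from the base axis. Payload 8.5 kg.
Tool frame: the origin (TCP) lies midway between the tips of the shut fingers; the grasp point (between the pads) lies 19 mm behind it; z points along the fingers, y is the direction in which the jaws open and shut (so a half turn about z gives the same grasp; the last joint's range is limited). The gripper opens to 88 mm and grips with 3 to 60 N. Pads are 18 mm wide; open, the fingers measure 123 mm over their backs; the gripper's body (75 mm by 187 mm) begins 45 mm behind the grasp point.
Start: joints at [1.1, 0.381, 1.297, -0, 1.464, -0.215], TCP at [0.139, 0.532, 0.239] pointing down, gripper open.
Joint ranges: [-3.11, 3.11], [-0.89, 2.33], [0.22, 2.48], [-1.42, 4.56], [0.17, 2.85], [-2.88, 2.88]. Speed limits (rad/s): [2.39, 2.39, 3.14, 3.14, 3.14, 3.14].

### API

Orientations are given as a rotation vector (axis times angle).
In Python, from workcell import * gives the robot as it stands. The module is installed in compiled form; this text tells all that it offers.
- The arm moves only by the tool play_rows, never from a script. Its arguments are lists of equal length, an entry for each row: "slide": the shift along the world's x, y, z in mm, a list of three; "turn": the turn about the world's z in rad. In form: {"slide": [[dx, dy, dz], ...], "turn": [turn, ...]}. A call has 1 to 20 rows; each row shifts and turns the pose as measured when the row begins; what a row does not reach is not made up. A row lasts 1/12 s, in which the tool goes at most 41.7 mm and 7.16 degrees, less where a joint would pass 70% of its speed; a pose out of reach is approached as far as the arm can. A call is refused whole if a number of a shift passes 41.7 or a number of a turn 0.125, either way. A call with a gripper value outside its range is refused whole. "grip" is the gripper command: -1 is fully open, 1 is shut, values between are in proportion, set as the call begins (left out, the last holds). The fingers move at their own pace and stop on an object; "squeeze" is the grip in N (left out, the last holds). Time passes only in rows, so rows that do not move let the fingers close. It gives the time, the measured TCP pose, the force and the opening at its end, in the units of the state.
- observe(): the state, without advancing time (a new reading comes with each control period).
- snapshot(name): name is "scene" or "top" or "wrist"; returns a dict with "pixels" (384x512x3 uint8, red, green, blue), "fovy" (degrees; the focal length in pixels is half the picture's height over the tangent of half this angle, whatever the lens; pixels are square), "cx", "cy" (the principal point, pixels), "R" (3x3) and "t" (3): a world point X has camera coordinates R X + t. Camera axes: x right, y down, z forward; pixel columns grow to the right and rows downward; lengths in m; the calibration is good to about 2 mm. The wrist camera is an equidistant fisheye: a pixel r from the principal point sees the ray r / f radians off the axis. A picture is of the moment at which its call begins. There is no depth.
- hand_in(): hands the job in, once; it reports no verdict.
The state is a dict: "time_s": time; "qpos": joint angles; "joint_vel": joint speeds; "joint_efforts": joint torques, N m; "position": TCP position; "ee_rot": TCP orientation; "ft_force": force on the tool from outside, world axes, zero at the start; "moment": the same for the moment, N m; "width": finger opening in m.
Only numpy, scipy, OpenCV 4.12 (cv2) and the standard library are available. Lean on these libraries where they do the work, as an engineer would, in place of code of your own. Each camera call takes 0.05 s, during which the arm holds its last target. There are 200 camera calls.

## Working session

There is one attempt and no reset: what is moved stays moved. The work goes in short steps, Python scripts to look and compute and a tool call to move; the robot and the scene stay as the last step left them, time stands still between calls to the robot, and variables do not carry over. Pictures are saved under pics/ and viewed, about 8 in all and at most 12, crops included, and the job is handed in when it is done.

Besides the shell and the picture viewer there is one more tool, called as name(argument=value, ...), one argument or row to a line, values as JSON. play_rows: Moves the arm, as the interface text tells. Its arguments: {"type":"object","properties":{"slide":{"type":"array","items":{"type":"array","items":{"type":"number"}}},"turn":{"type":"array","items":{"type":"number"}},"grip":{"type":"number"},"squeeze":{"type":"number"}},"required":["slide","turn"]}

```bash
mkdir -p pics
cat > h.py <<'E'
import numpy as np, cv2, pickle
from workcell import *
def snap(n,f):
    s=snapshot(n); cv2.imwrite('pics/'+f+'.png',s['pixels'][:,:,::-1]); pickle.dump(s,open('pics/'+f+'.pkl','wb')); return s
def load(f): return pickle.load(open('pics/'+f+'.pkl','rb'))
def ray(s,u,v,fish=False):
    f=192/np.tan(np.radians(s['fovy'])/2); a=np.array([(u-s['cx']),(v-s['cy'])])/f
    if fish:
        r=np.hypot(*a); d=np.array([*(a/r*np.sin(r)),np.cos(r)])
    else: d=np.array([*a,1.]); 
    R=np.array(s['R']); d=R.T@d; return -R.T@np.array(s['t']), d/np.linalg.norm(d)
def atz(s,u,v,z,fish=False):
    c,d=ray(s,u,v,fish); return c+d*(z-c[2])/d[2]
def tri(*rs):
    A=0;b=0
    for c,d in rs:
        P=np.eye(3)-np.outer(d,d); A=A+P; b=b+P@c
    return np.linalg.solve(A,b)
def proj(s,X):
    f=192/np.tan(np.radians(s['fovy'])/2); p=np.array(s['R'])@X+s['t']; return p[:2]/p[2]*f+[s['cx'],s['cy']]
E
python3 - <<'E'
from h import *
print(observe())
a=snap('scene','scene0');b=snap('top','top0');w=snap('wrist','wrist0')
for s in(a,b,w): print(s['fovy'],s['cx'],s['cy'],-np.array(s['R']).T@s['t'],np.array(s['R']).round(2).tolist())
v=np.vstack([np.hstack([a['pixels'],b['pixels']])])
cv2.imwrite('pics/top0x.png',cv2.resize(b['pixels'][:,:,::-1],(800,600),interpolation=cv2.INTER_CUBIC))
E
```

```text
{'time_s': 0.0, 'qpos': array([ 1.09971684e+00,  3.81206937e-01,  1.29826027e+00, -2.84571915e-05,
        1.46361397e+00, -2.15304564e-01]), 'joint_vel': array([-0.00249264,  0.00126826, -0.0011489 ,  0.00014223,  0.00069141,
        0.00066809]), 'joint_efforts': array([ 4.92292093e-04, -4.37926912e+01, -2.24555701e+01,  7.13571534e-02,
        3.53656069e-02, -1.44172568e-04]), 'position': array([0.13902596, 0.53184278, 0.23813207]), 'ee_rot': array([-4.00610673e-01, -3.11546643e+00,  2.21644628e-03]), 'ft_force': array([-0.0139215 , -0.20765625,  0.16955047]), 'moment': array([ 0.04562724, -0.02409848, -0.00277971]), 'width': 0.08843925978924648}
56.76525896548933 258.5631918134943 192.4597841616958 [ 0.9195838  -0.57152389  0.90856956] [[0.79, 0.62, 0.01], [0.49, -0.6, -0.63], [-0.38, 0.5, -0.78]]
57.87695949303376 257.0885975686546 189.92713677596834 [ 0.42964114 -0.01110539  0.9334396 ] [[0.02, -1.0, -0.02], [-1.0, -0.02, -0.08], [0.08, 0.02, -1.0]]
65.70646984690485 254.71612912340893 190.06750038164859 [0.06127732 0.55322517 0.38379378] [[0.25, 0.97, -0.0], [0.92, -0.24, 0.31], [0.3, -0.08, -0.95]]
```

View pics/top0x.png

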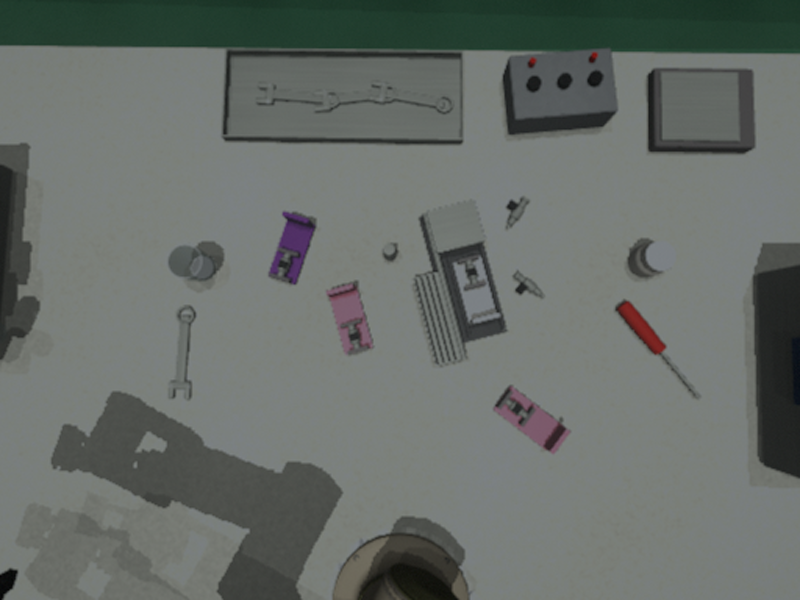

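View pics/scene0.png

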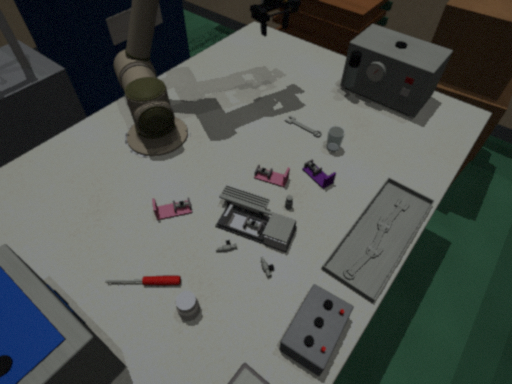

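Top view: the fixture is centred near (460,285) in the 800 px picture. The bay is at the far end, the pedal to the left (+y), and the aluminium carrier is in the track. I'll enlarge both views next.

Run:
```python
from h import *
a=load('scene0')['pixels'];b=load('top0')['pixels']
c1=cv2.convertScaleAbs(cv2.resize(b[120:240,255:335,::-1],None,fx=5,fy=5,interpolation=cv2.INTER_CUBIC),alpha=1.5)
c2=cv2.convertScaleAbs(cv2.resize(a[180:255,205:305,::-1],None,fx=4,fy=4,interpolation=cv2.INTER_CUBIC),alpha=1.5)
o=np.zeros((600,800,3),np.uint8);o[:600,:400]=c1;o[:300,400:]=c2
cv2.imwrite('pics/crop0.png',o)
```

```text
(no output)
```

View pics/crop0.png

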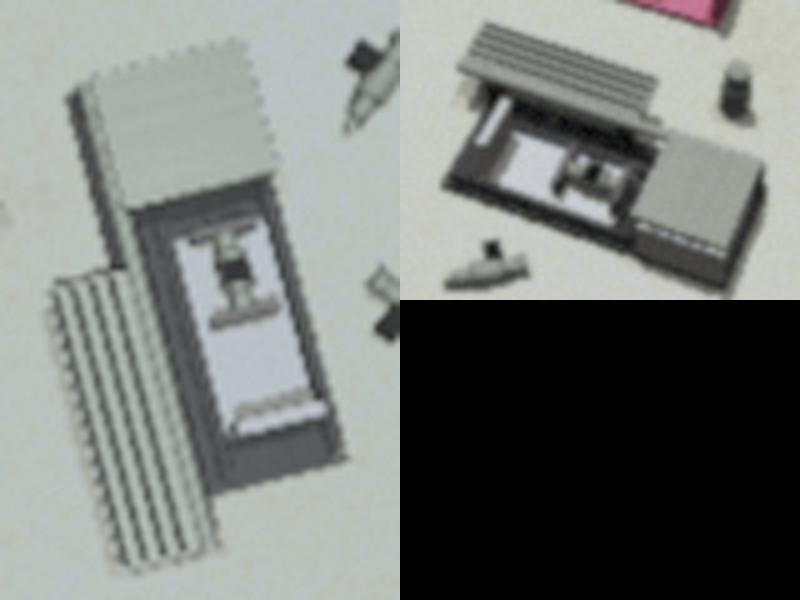

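The crop shows clear pedal corners, base corner and roof corners in both views. I'll fit the fixture pose from these, with z left free as a check.

Run:
```python
from h import *
from scipy.optimize import least_squares
a=load('scene0');b=load('top0')
T=[((50,285),(-30,98,42)),((120,570),(-180,98,42)),((213,552),(-180,54,42)),((346,458),(-155,-36,8))]
S=[((485,22),(-180,98,42)),((658,78),(-30,98,42)),((460,68),(-180,54,42)),((445,187),(-155,-36,8))]
T=[((u/5+255,v/5+120),X) for (u,v),X in T]; S=[((( u-400)/4+205,v/4+180),X) for (u,v),X in S]
def W(p,X):
    c,s=np.cos(p[2]),np.sin(p[2]); X=np.array(X)/1000
    return np.array([p[0]+c*X[0]-s*X[1],p[1]+s*X[0]+c*X[1],X[2]+p[3]])
def res(p): return np.concatenate([proj(s,W(p,X))-uv for s,L in((b,T),(a,S)) for uv,X in L])
r=least_squares(res,[.5,-.05,.2,0]);print(r.x,res(r.x).round(1).reshape(-1,2).tolist())
for k in range(3):
    print('tri',tri(ray(b,*T[[1,0,2][k]][0]),ray(a,*S[k][0])))
np.save('fix.npy',r.x)
p=r.x;c,s=np.cos(p[2]),np.sin(p[2])
# plate rear-top edge in crop: (233,432)-(325,412); z=59 mm
for uv in((233,432),(327,410),(232,418),(322,400)):
    w=atz(b,uv[0]/5+255,uv[1]/5+120,.059 if 1 else 0);d=w[:2]-p[:2];print(uv,w,'fix',[c*d[0]+s*d[1],-s*d[0]+c*d[1]])
w=observe();print(w['ee_rot'])
```

```text
[ 0.59195964 -0.09602591  0.28442282 -0.00374332] [[-0.8, 0.5], [0.4, -0.2], [-1.5, -1.1], [0.8, -0.6], [-0.5, 0.5], [0.0, 0.7], [-0.3, -1.1], [-1.3, 0.0]]
tri [ 0.39170174 -0.05088232  0.03926194]
tri [ 0.53655221 -0.01236899  0.04431414]
tri [ 0.40342142 -0.09718685  0.03486163]
(233, 432) [ 0.46222879 -0.10588539  0.059     ] fix [np.float64(-0.12728535999305962), np.float64(0.02693956432007737)]
(327, 410) [ 0.47431026 -0.15284884  0.059     ] fix [np.float64(-0.1288673924776646), np.float64(-0.021527173716797313)]
(232, 418) [ 0.46925025 -0.10529847  0.059     ] fix [np.float64(-0.12038130967543215), np.float64(0.025532657780455038)]
(322, 400) [ 0.47928403 -0.15030591  0.059     ] fix [np.float64(-0.12337988693754465), np.float64(-0.02048206334947593)]
[-4.00622631e-01 -3.11557866e+00  1.56803072e-03]
```

play_rows(
  slide=[
    [17.5,-37,0],
    [17.5,-37,0],
    [17.5,-37,0],
    [17.5,-37,0],
    [17.5,-37,0],
    [17.5,-37,0],
    [17.5,-37,0],
    [17.5,-37,0],
    [17.5,-37,0],
    [17.5,-37,0],
    [17.5,-37,0],
    [17.5,-37,0],
    [17.5,-37,0],
    [17.5,-37,0],
    [17.5,-37,0],
    [17.5,-37,0],
  ],
  turn=[0.034,0.034,0.034,0.034,0.034,0.034,0.034,0.034,0.034,0.034,0.034,0.034,0.034,0.034,0.034,0.034],
  grip=-0.59,
  squeeze=20,
)

```text
time_s: 1.48
position: [0.4136, -0.0727, 0.2359]
ee_rot: [-0.509, 3.099, -0.004]
ft_force: [1.1, 0.9, -0.4]
width: 0.0702
```

play_rows(
  slide=[
    [12,-14,-30],
    [11,-14,-30],
    [0,0,-16],
    [0,0,0],
  ],
  turn=[-0.02,-0.02,0,0],
)

```text
time_s: 1.82
position: [0.4405, -0.1108, 0.157]
ee_rot: [-0.432, 3.107, -0.01]
ft_force: [-1.1, 0.0, -0.3]
width: 0.0698
```

Run:
```python
from h import *
s=observe();print(s['position'],s['ee_rot'],s['width'],s['time_s'])
w=snap('wrist','wrist1');t=snap('top','top1');a=snap('scene','scene1')
W=cv2.resize(w['pixels'][:,:,::-1],None,fx=1.5,fy=1.5,interpolation=cv2.INTER_CUBIC)
cv2.imwrite('pics/w1.png',cv2.convertScaleAbs(W,alpha=1.4))
```

```text
[ 0.44046351 -0.11080536  0.15703524] [-0.43213801  3.10682588 -0.01049015] 0.06976713190787746 1.8167
```

View pics/w1.png

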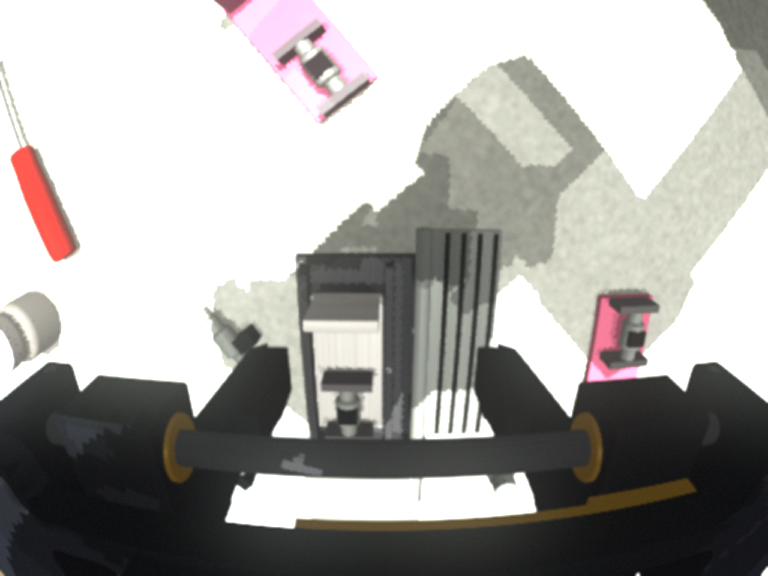

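Wrist view: the pedal's near end is at row 229 (cols 418 to 500), the base corner is at (297,255), and the plate is at rows 294 to 330, cols 305 to 383. I'll refit using all three views.

Run:
```python
from h import *
w=load('wrist1');print('cam',-np.array(w['R']).T@w['t'])
p=np.load('fix.npy');c,s=np.cos(p[2]),np.sin(p[2])
def fx(X): d=X[:2]-p[:2];return (np.array([c*d[0]+s*d[1],-s*d[0]+c*d[1]])*1e3).round(1)
for n,u,v,z in [('ped -180,54',416,229,.042),('ped -180,98',500,229,.042),('base -155,-36',297,255,.008),('base -155,24?',415,255,.008),('plateA top edge L',313,295,.059),('plateA R',382,295,.059),('plateB L',304,328,.059),('plateB R',381,326,.059),('plB mid',304,310,.059),('ped out far',493,340,.042)]:
    X=atz(w,u/1.5,v/1.5,z,True);print(n,X.round(4),fx(X))
print('tcp',fx(observe()['position']))
t=load('top1')['pixels'];a=load('scene1')['pixels']
o=np.zeros((600,800,3),np.uint8)
o[:600,:400]=cv2.convertScaleAbs(cv2.resize(t[120:240,255:335,::-1],None,fx=5,fy=5,interpolation=cv2.INTER_CUBIC),alpha=1.5)
o[:600,400:]=cv2.convertScaleAbs(cv2.resize(a[120:270,205:305,::-1],None,fx=4,fy=4,interpolation=cv2.INTER_CUBIC),alpha=1.5)
cv2.imwrite('pics/c1.png',o)
```

```text
cam [ 0.36221226 -0.13106423  0.30227859]
ped -180,54 [ 0.406  -0.0998  0.042 ] [-179.6   48.6]
ped -180,98 [ 0.3912 -0.0507  0.042 ] [-180.    99.8]
base -155,-36 [ 0.4513 -0.1692  0.008 ] [-155.6  -30.7]
base -155,24? [ 0.4292 -0.0911  0.008 ] [-154.9   50.4]
plateA top edge L [ 0.4568 -0.1481  0.059 ] [-144.3  -12.1]
plateA R [ 0.4457 -0.1094  0.059 ] [-144.2   28.2]
plateB L [ 0.479  -0.1487  0.059 ] [-123.2  -18.9]
plateB R [ 0.4646 -0.1046  0.059 ] [-124.6   27.5]
plB mid [ 0.4676 -0.1512  0.059 ] [-134.9  -18.1]
ped out far [ 0.4617 -0.0292  0.042 ] [-106.3  100.7]
tcp [-148.3   28.3]
```

View pics/c1.png

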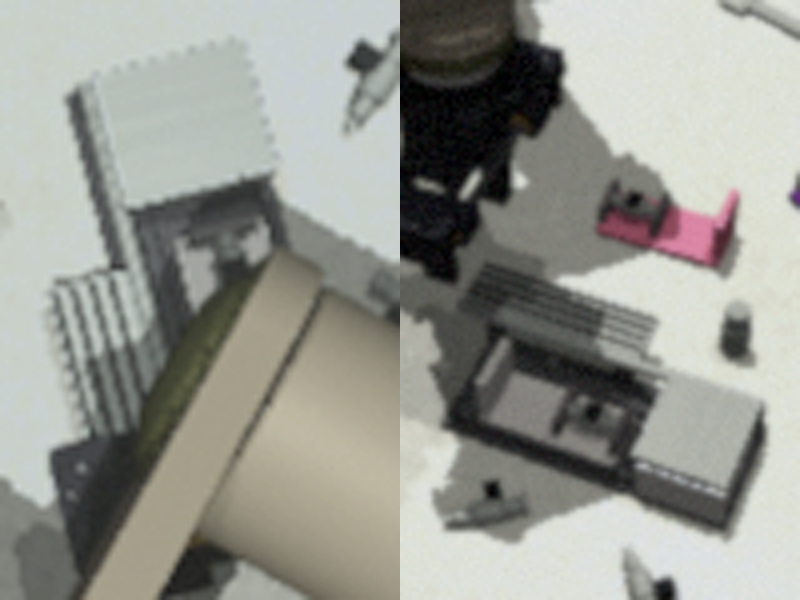

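Both crops show the fixture undisturbed, with the hand above it. Now I'll correct the lateral position and descend.

play_rows(
  slide=[
    [-9,11,0],
    [0,0,-25],
    [0,0,-25],
    [0,0,-25],
    [0,0,-15],
    [0,0,0],
  ],
  turn=[0.008,0,0,0,0,0],
)

```text
time_s: 2.47
position: [0.436, -0.0975, 0.0781]
ee_rot: [-0.455, 3.08, -0.037]
ft_force: [0.1, 0.4, -0.4]
width: 0.0698
```

Run:
```python
from h import *
p=np.load('fix.npy');c,s=np.cos(p[2]),np.sin(p[2])
q=observe();d=q['position'][:2]-p[:2];print(q['position'],q['ee_rot'],q['ft_force'],c*d[0]+s*d[1],-s*d[0]+c*d[1])
w=snap('wrist','wrist2');a=snap('scene','scene2')
o=np.zeros((600,800,3),np.uint8)
o[:,:400]=cv2.convertScaleAbs(cv2.resize(a['pixels'][150:255,205:275,::-1],(400,600),interpolation=cv2.INTER_CUBIC),alpha=1.5)
o[:600,400:]=cv2.convertScaleAbs(cv2.resize(w['pixels'][100:340,190:350,::-1],(400,600),interpolation=cv2.INTER_CUBIC),alpha=1.5)
cv2.imwrite('pics/c2.png',o)
```

```text
[ 0.43599854 -0.09754622  0.07810438] [-0.45488077  3.07980285 -0.03654552] [ 0.1297317   0.360482   -0.39171458] -0.1501217753878095 0.04230400232308764
```

View pics/c2.png

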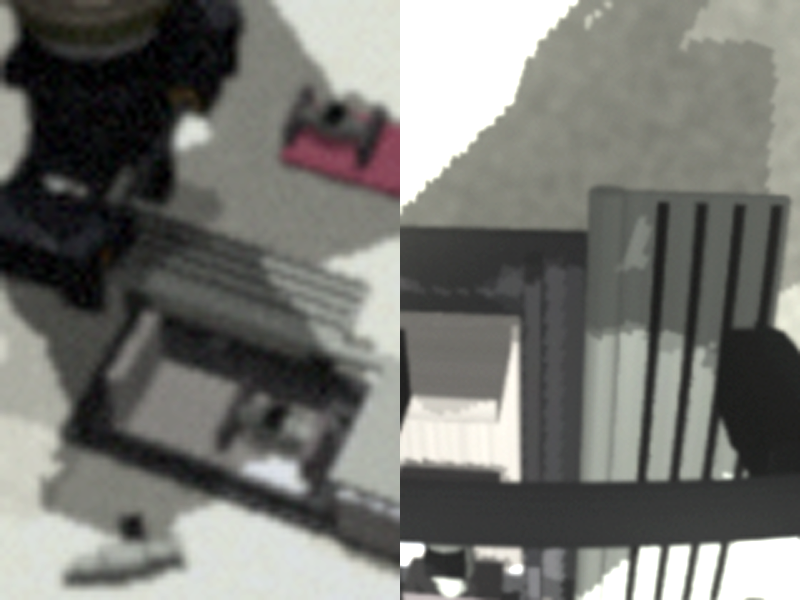

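Run:
```python
from h import *
w=load('wrist2');p=np.load('fix.npy');c,s=np.cos(p[2]),np.sin(p[2])
def fx(X): d=X[:2]-p[:2];return (np.array([c*d[0]+s*d[1],-s*d[0]+c*d[1]])*1e3).round(1)
print('cam',-np.array(w['R']).T@w['t'])
for n,u,v,z in [('rear bottom R',520,315,.008),('rear bottom R',520,315,.016),('rear top R',500,401,.059),('front top R',498,420,.059),('ped out near',790,197,.042),('ped in near',590,187,.042),('base',450,230,.008),('tcpz finger in',720,330,.078),('finger low in',735,455,.078)]:
    print(n,fx(atz(w,190+(u-400)*.4,100+v*.4,z,True)))
from scipy.spatial.transform import Rotation as Ro
print(Ro.from_rotvec(observe()['ee_rot']).as_matrix().round(3))
```

```text
cam [ 0.35441384 -0.11719706  0.22159141]
rear bottom R [-127.8   27.9]
rear bottom R [-131.7   28.6]
rear top R [-127.8   26.7]
front top R [-121.8   26. ]
ped out near [-179.4  100.9]
ped in near [-180.9   48.9]
base [-156.4    6.5]
tcpz finger in [-159.6   77.7]
finger low in [-125.1   85.2]
[[-0.957 -0.288  0.034]
 [-0.289  0.957 -0.021]
 [-0.027 -0.03  -0.999]]
```

play_rows(
  slide=[
    [-1,0,-15],
    [0,0,-15],
    [0,0,-10],
    [0,0,-6],
    [0,0,-3],
    [0,0,0],
  ],
  turn=[0,0,0,0,0,0],
)

```text
time_s: 3.07
position: [0.4402, -0.0993, 0.0394]
ee_rot: [-0.458, 3.063, -0.056]
ft_force: [-3.1, -0.6, 4.2]
width: 0.07
```

```bash
cat > st.py <<'E'
from h import *
p=np.load('fix.npy');c,s=np.cos(p[2]),np.sin(p[2])
q=observe();d=q['position'][:2]-p[:2];print(q['time_s'],q['position'].round(4),q['ee_rot'].round(3),q['ft_force'].round(2),q['moment'].round(2),'fix',round(c*d[0]+s*d[1],4),round(-s*d[0]+c*d[1],4))
E
python3 st.py
```

```text
3.0667 [ 0.4402 -0.0993  0.0394] [-0.458  3.063 -0.056] [-3.15 -0.6   4.2 ] [0.28 0.74 0.14] fix -0.1466 0.0394
```

play_rows(
  slide=[
    [-3,-1,-5],
    [-2,0,-5],
    [-1,0,-4],
    [0,0,-3],
    [0,0,0],
  ],
  turn=[0,0,0,0,0],
)

```text
time_s: 3.48
position: [0.4397, -0.102, 0.0308]
ee_rot: [-0.455, 3.047, -0.07]
ft_force: [-5.9, 3.5, 5.9]
width: 0.0702
```

```bash
python3 st.py
```

```text
3.4833 [ 0.4397 -0.102   0.0308] [-0.455  3.047 -0.07 ] [-5.9   3.5   5.88] [0.73 0.81 0.1 ] fix -0.1479 0.037
```

play_rows(
  slide=[
    [-2,1,-8],
    [0,0,0],
  ],
  turn=[0,0],
)

```text
time_s: 3.65
position: [0.4399, -0.1023, 0.0303]
ee_rot: [-0.455, 3.038, -0.08]
ft_force: [-11.6, 3.9, 12.3]
width: 0.0704
```

```bash
python3 st.py
python3 - <<'E'
from h import *
w=snap('wrist','wrist3');a=snap('scene','scene3')
o=np.zeros((600,800,3),np.uint8)
o[:,:400]=cv2.convertScaleAbs(cv2.resize(a['pixels'][165:270,225:295,::-1],(400,600),interpolation=cv2.INTER_CUBIC),alpha=1.5)
o[:600,400:]=cv2.convertScaleAbs(cv2.resize(w['pixels'][40:340,150:350,::-1],(400,600),interpolation=cv2.INTER_CUBIC),alpha=1.5)
cv2.imwrite('pics/c3.png',o)
E
```

```text
3.65 [ 0.4399 -0.1023  0.0303] [-0.455  3.038 -0.08 ] [-11.63   3.88  12.27] [1.26 1.97 0.27] fix -0.1477 0.0367
```

View pics/c3.png

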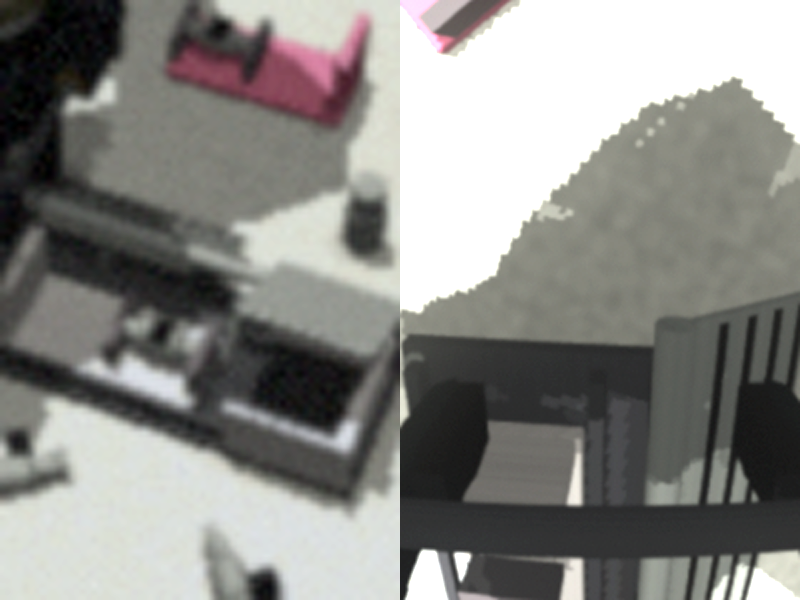

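Cover is fully open (roof raised, bay visible) and the push finger is in the track behind the plate. I'll ease the pressure a little, then push.

play_rows(
  slide=[
    [8,3,2],
    [12,4,0],
    [12,4,0],
  ],
  turn=[0,0,0],
)

```text
time_s: 4.0
position: [0.4687, -0.0903, 0.0358]
ee_rot: [-0.454, 3.043, -0.077]
ft_force: [-1.1, -1.0, -0.1]
width: 0.0702
```

```bash
python3 st.py
```

```text
4.0 [ 0.4687 -0.0903  0.0358] [-0.454  3.043 -0.077] [-1.09 -0.96 -0.08] [ 0.05  0.24 -0.02] fix -0.1166 0.0401
```

play_rows(
  slide=[
    [-1,-1,-6],
    [0,-1,-4],
    [0,0,-2],
  ],
  turn=[0,0,0],
)

```text
time_s: 4.25
position: [0.4709, -0.092, 0.0291]
ee_rot: [-0.456, 3.035, -0.083]
ft_force: [-11.6, -0.5, 32.4]
width: 0.0698
```

```bash
python3 st.py;  python3 - <<'E'
from h import *
a=snap('scene','scene4');t=snap('top','top4')
o=np.zeros((600,800,3),np.uint8)
o[:,:400]=cv2.convertScaleAbs(cv2.resize(a['pixels'][165:270,225:295,::-1],(400,600),interpolation=cv2.INTER_CUBIC),alpha=1.5)
o[:,400:]=cv2.convertScaleAbs(cv2.resize(t['pixels'][120:240,255:335,::-1],(400,600),interpolation=cv2.INTER_CUBIC),alpha=1.5)
cv2.imwrite('pics/c4.png',o)
E
```

```text
4.25 [ 0.4709 -0.092   0.0291] [-0.456  3.035 -0.083] [-11.6   -0.54  32.36] [0.89 2.08 0.32] fix -0.115 0.0378
```

View pics/c4.png

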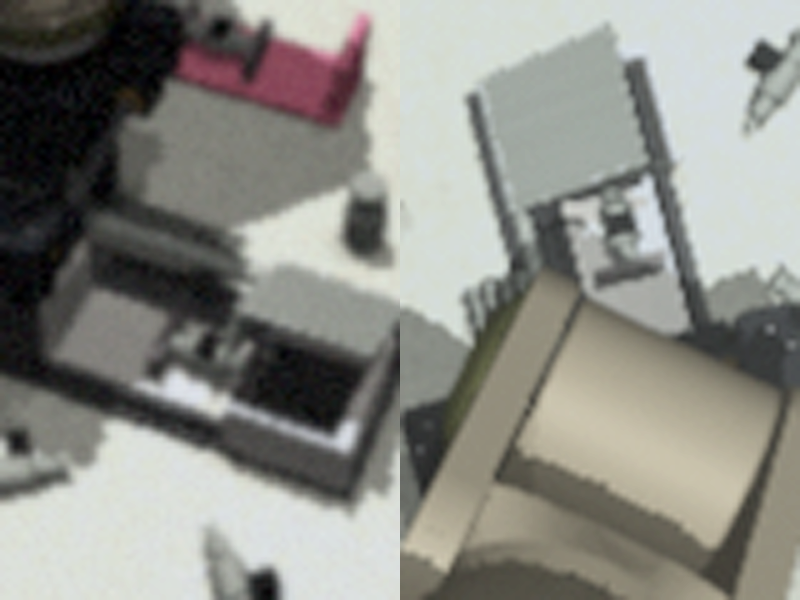

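play_rows(
  slide=[
    [6,2,1.5],
    [8,2,-1],
  ],
  turn=[0,0],
)

```text
time_s: 4.52
position: [0.4824, -0.0874, 0.0322]
ee_rot: [-0.456, 3.038, -0.082]
ft_force: [-10.3, -2.7, 9.9]
width: 0.0701
```

```bash
python3 st.py
```

```text
4.5167 [ 0.4824 -0.0874  0.0322] [-0.456  3.038 -0.082] [-10.29  -2.68   9.9 ] [-0.3   1.63 -0.19] fix -0.1027 0.039
```

play_rows(
  slide=[
    [10,2,-1],
    [10,2,-1],
  ],
  turn=[0,0],
)

```text
time_s: 4.68
position: [0.5002, -0.0827, 0.0322]
ee_rot: [-0.457, 3.043, -0.079]
ft_force: [-9.8, 0.2, 8.6]
width: 0.0702
```

```bash
python3 st.py
```

```text
4.6833 [ 0.5002 -0.0827  0.0322] [-0.457  3.043 -0.079] [-9.78  0.15  8.61] [ 0.05  1.55 -0.12] fix -0.0843 0.0385
```

play_rows(
  slide=[
    [10,2.5,-1],
    [8,2,-1],
  ],
  turn=[0,0],
)

```text
time_s: 4.85
position: [0.5169, -0.0776, 0.0323]
ee_rot: [-0.459, 3.046, -0.078]
ft_force: [-9.4, -1.1, 9.1]
width: 0.0698
```

```bash
python3 st.py
python3 - <<'E'
from h import *
a=snap('scene','scene5');t=snap('top','top5');w=snap('wrist','wrist5')
o=np.zeros((600,800,3),np.uint8)
o[:,:400]=cv2.convertScaleAbs(cv2.resize(a['pixels'][165:270,225:295,::-1],(400,600),interpolation=cv2.INTER_CUBIC),alpha=1.8)
o[:,400:]=cv2.convertScaleAbs(cv2.resize(w['pixels'][40:340,150:350,::-1],(400,600),interpolation=cv2.INTER_CUBIC),alpha=1.8)
cv2.imwrite('pics/c5.png',o)
E
```

```text
4.85 [ 0.5169 -0.0776  0.0323] [-0.459  3.046 -0.078] [-9.38 -1.06  9.11] [-0.16  1.49 -0.17] fix -0.0669 0.0388
```

View pics/c5.png

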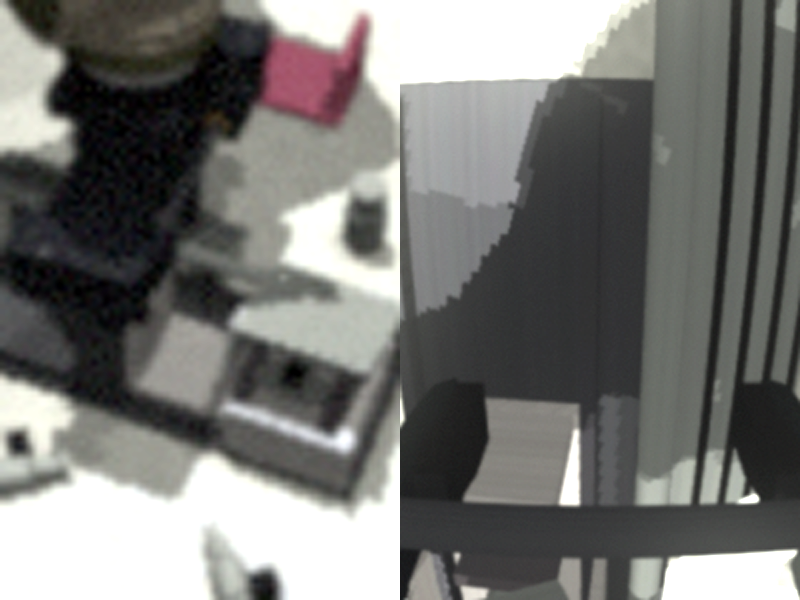

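The carrier is nearly home under the open cover, and the finger is on the plate.

play_rows(
  slide=[
    [8,2,-1],
  ],
  turn=[0],
)

```text
time_s: 5.08
position: [0.5244, -0.0753, 0.0323]
ee_rot: [-0.459, 3.046, -0.078]
ft_force: [-7.9, -1.2, 7.5]
width: 0.0698
```

play_rows(
  slide=[
    [6,1.5,-1],
  ],
  turn=[0],
)

```text
time_s: 5.17
position: [0.5252, -0.0749, 0.0323]
ee_rot: [-0.459, 3.059, -0.077]
ft_force: [-56.8, -26.8, 41.8]
width: 0.0699
```

End stop reached (force jump). I'll relax slightly and hold the pedal.

play_rows(
  slide=[
    [-1,0,-0.5],
    [-1,0,-1],
  ],
  turn=[0,0],
)

```text
time_s: 5.33
position: [0.5231, -0.0755, 0.0339]
ee_rot: [-0.454, 3.058, -0.079]
ft_force: [3.2, 4.1, 4.8]
width: 0.0703
```

```bash
python3 st.py
python3 - <<'E'
from h import *
a=snap('scene','scene6');t=snap('top','top6')
o=np.zeros((600,800,3),np.uint8)
o[:,:400]=cv2.convertScaleAbs(cv2.resize(a['pixels'][165:270,225:295,::-1],(400,600),interpolation=cv2.INTER_CUBIC),alpha=1.8)
o[:,400:]=cv2.convertScaleAbs(cv2.resize(t['pixels'][120:240,255:335,::-1],(400,600),interpolation=cv2.INTER_CUBIC),alpha=1.5)
cv2.imwrite('pics/c6.png',o)
E
```

```text
5.3333 [ 0.5231 -0.0755  0.0339] [-0.454  3.058 -0.079] [3.16 4.12 4.77] [ 1.1  -0.44 -0.1 ] fix -0.0604 0.039
```

View pics/c6.png

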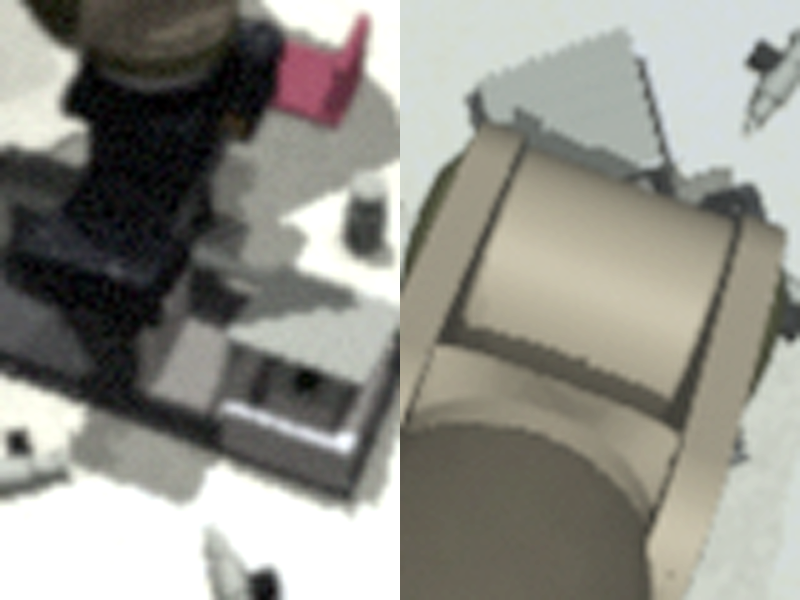

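Pedal is held at about 5 N and the carrier is home: finger front at about x=-49 mm, where -48 was expected. I'll back off the plate, then let the pedal rise and withdraw.

play_rows(
  slide=[
    [-6,-2,-1],
    [-6,-2,0],
    [-3,-1,4],
    [0,0,5],
    [0,0,8],
    [0,0,15],
    [0,0,30],
    [0,0,35],
    [-10,0,35],
    [-20,0,35],
    [-30,0,20],
    [-35,0,0],
    [-35,0,0],
    [0,0,0],
  ],
  turn=[0,0,0,0,0,0,0,0,0,0,0,0,0,0],
)

```text
time_s: 6.6
position: [0.3778, -0.0804, 0.2423]
ee_rot: [-0.454, 3.037, -0.098]
ft_force: [-0.0, -0.8, 0.3]
width: 0.0704
```

```bash
python3 st.py
python3 - <<'E'
from h import *
a=snap('scene','scene7');t=snap('top','top7')
o=np.zeros((600,800,3),np.uint8)
o[:,:400]=cv2.convertScaleAbs(cv2.resize(a['pixels'][165:270,225:295,::-1],(400,600),interpolation=cv2.INTER_CUBIC),alpha=1.8)
o[:,400:]=cv2.convertScaleAbs(cv2.resize(t['pixels'][120:240,255:335,::-1],(400,600),interpolation=cv2.INTER_CUBIC),alpha=1.5)
cv2.imwrite('pics/c7.png',o)
E
```

```text
6.6 [ 0.3778 -0.0804  0.2423] [-0.454  3.037 -0.098] [-0.03 -0.77  0.34] [-0.01  0.01  0.06] fix -0.2012 0.0751
```

View pics/c7.png

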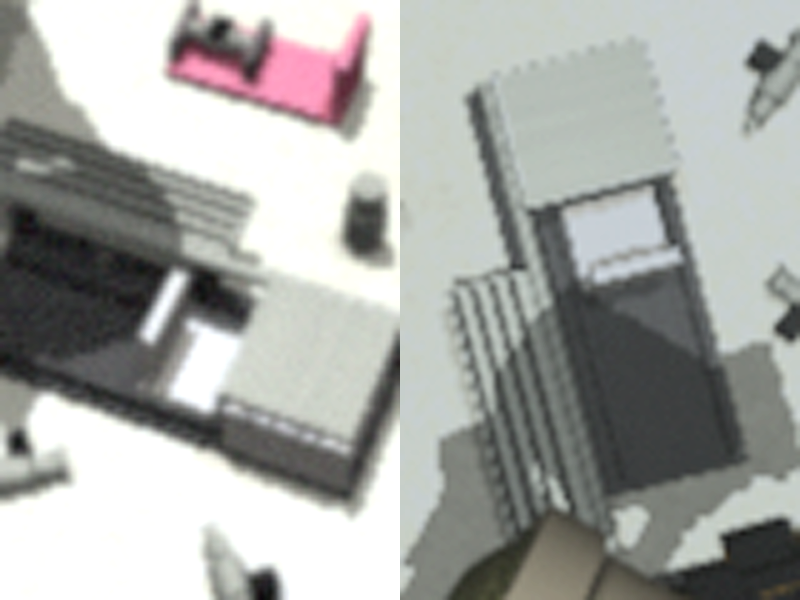

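Cover is shut over the carrier and the hand is clear. I'll measure the plate's position as a check: its top edge runs (588,280) to (683,260) in the crop.

Run:
```python
from h import *
t=load('top7');p=np.load('fix.npy');c,s=np.cos(p[2]),np.sin(p[2])
for u,v in((188,281),(283,259),(188,266),(276,246)):
    d=atz(t,u/5+255,v/5+120,.059)[:2]-p[:2];print(c*d[0]+s*d[1],-s*d[0]+c*d[1])
```

```text
-0.04781796831628348 0.02834540683078944
-0.04954143636664129 -0.020980033635304013
-0.04044748165634487 0.026304479979100237
-0.042231256904521335 -0.019366615244337377
```

```bash
python3 -c "
from workcell import *
print(hand_in())"
```

```text
the job is handed in; nothing more can be done
None
```

The job is done and handed in: the carrier is home against the end stop and the cover is shut over it. The hand is drawn clear, and the clock showed about 6.6 s of the 38 s allowed. No verdict was reported.

**What I did:** One fingertip pressed the pedal until the cover was open. The other pushed the carrier by its end plate along the track until the force jumped at the end stop. I held the pedal there, backed off the plate, then let the pedal rise and withdrew.

**Last checks:**
- **Carrier position:** The rear face of the end plate measured at fixture x of about -48.7 mm, where -48 mm is fully home. That puts the carrier at about 6.3 mm against a nominal 7 mm, with a camera error of about 2 mm.
- **Cover and bench:** The final pictures show the cover shut and the carrier straight. The spare injectors and socket near the fixture look where they were. I did not check the wrench, screwdriver, beaker or jar in the final crops, but the arm did not go near them while low.
- **Hand:** The measured force is back to about zero.

**Things that went less smoothly:**
- **Pedal contact:** It dropped to about zero force briefly at the start of the push. I pressed again before going under the cover, overshooting to 32 N at the pedal's lower limit.
- **End stop contact:** The push peaked at about 57 N in x, about 75 N in all, for one reading. That is under the 120 N wrist limit. I assumed the 40 N limit covers the gripper's body and not the fingertips.
- **Tool tilt:** The tool drifted by up to about 0.1 rad under load, which did not affect the push.

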